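# Press two dust caps home on a silencer

## Robot

A 6-joint arm with a two-finger parallel gripper is mounted at the origin on the work surface. World frame = base frame: x ahead of the robot, y to its left, z up, the work surface at z = 0. Lengths are in m, angles in rad, forces in N, time in s.
With the tool pointing down it reaches from about 0.425 to 0.95 m from the base axis. Payload 3.5 kg.
Tool frame: the origin (TCP) lies midway between the tips of the shut fingers; the grasp point (between the pads) lies 19 mm behind it; z points along the fingers, y is the line along which they close (so a half turn about z gives the same grasp; the last joint's range is limited). The gripper opens to 85 mm and grips with 20 to 120 N. Pads are 22 mm wide; open, the fingers measure 114 mm over their backs; the gripper's body (76 mm by 85 mm) begins 54 mm behind the grasp point. The pads swing forward as they close: fully open they stand 13 mm farther back than shut.
Start: joints at [-0.15, 0.286, 1.577, -0, 1.279, -0.15], TCP at [0.675, 0, 0.231] pointing down, gripper open.
Joint ranges: [-2.77, 2.77], [-0.9, 2.22], [0.21, 2.48], [-1.53, 4.67], [0.24, 2.81], [-2.84, 2.84]. Speed limits (rad/s): [2.79, 2.79, 3.14, 3.14, 3.14, 3.14].

## Interface

Orientations are given as a unit quaternion [x, y, z, w].
In Python, from plant import ctrl, cams, order gives the robot as it stands.
- The arm moves only by the tool move_arm, never from a script. Its argument "plan" is one flat list of numbers, 7 for each row, row after row: the shift along the world's x, y, z in mm, then the turn, a rotation vector about the world's x, y, z in degrees, then the finger opening in mm, from 0 to 85.4. A call has 1 to 12 rows; each row shifts and turns the commanded pose from where the row before left it; what a row does not reach is not made up. A row lasts 1/10 s, in which the tool goes at most 50 mm and 8.59 degrees, less where a joint would pass 70% of its speed; a pose out of reach is approached as far as the arm can. A call is refused whole if a number of a shift passes 50 or a number of a turn 8.59, either way. A call with a gripper value outside its range is refused whole. The fingers move at their own pace and stop on an object; "newtons" is the grip in N (left out, the last holds). Time passes only in rows, so rows that do not move let the fingers close. It gives the time, the measured TCP pose, the force, the opening and the grip force at its end, in the units of the state.
- ctrl.get_state(): the state, without advancing time (a new reading comes with each control period).
- cams.read_camera(name): name is "scene" or "side" or "wrist"; returns a dict with "color" (384x512x3 uint8, red, green, blue), "fov_y" (degrees; the focal length in pixels is half the picture's height over the tangent of half this angle, whatever the lens; pixels are square), "cx", "cy" (the principal point, pixels), "origin" and "orientation" of the camera in the world; the wrist camera has in their place "T_tool_cam" (4x4, takes a point from camera to tool coordinates, whose origin is the TCP and whose axes are the flange's). Camera axes: x right, y up, looking along -z (the intrinsics and any distortion apply to the point x, -y, -z); pixel columns grow to the right and rows downward; lengths in m; the calibration is good to about 2 mm. A picture is of the moment at which its call begins: read the wrist's pose just before it. There is no depth.
- order.sign_off(): hands the job in; it is judged then, once.
The state is a dict: "time": time; "qpos": joint angles; "dq": joint speeds; "joint_efforts": joint torques, N m; "eef_pos": TCP position; "tcp_rot": TCP orientation; "contact_force": force on the tool from outside, world axes, zero at the start; "wrist_torque": the same for the moment, N m; "opening": opening from 0.0 (shut) to 1.0 (fully open); "finger_force": force on a finger pad.
Only numpy, scipy, OpenCV 4.12 (cv2) and the standard library are available. Lean on these libraries where they do the work, as an engineer would, in place of code of your own. Each camera call takes 0.05 s, during which the arm holds its last target. There are 200 camera calls.

## Task

The two dust caps on the silencer, one in the upright pipe and one in the leaning pipe, are only started by hand: take the smaller press driver, the one whose disc fits inside the caps' dished face, and with it press each cap straight in along its own pipe, the driver square to the pipe, until it clicks fully home and sits flush. Then stand the driver upright on the black rubber mat again and let go. Press the caps with nothing else, and leave the other things on the bench where they are.

Things in the scene. Friction and masses are not known exactly. Their poses are not given: they have to be found in the camera images.
- driver_center (a point): Centre of the smaller press driver, half-way up (58 mm above its face): loose, 116 mm tall, 0.2 to 0.32 kg, standing on the mat. Aluminium disc 48 mm across, 14 mm thick, at the bottom (its underside is the pressing face); plain round handle 32 mm across from 22 to 116 mm above the face. z runs up the handle. Grip it 25 to 35 mm below the top end, fingers pointing along the handle.
- wide_driver_center (a point): Centre of the other, wide press driver on the same mat: the same handle and height, but its disc is 74 mm across, too wide for the caps' dish. Not to be used. The two drivers stand about 150 mm apart and may be either way round.
- driver: The smaller press driver; origin at the centre of its pressing face (underside), z up the handle.
- wide_driver: The wide press driver, origin at the centre of its underside. Leave it.
- mat: Black rubber mat, fixed, 170 mm along its x, 300 mm along its y, 4 mm thick, lying on the bench; origin at the centre of its underside.
- silencer: Stainless silencer can, 130 mm across and 260 mm long, lying along its own y, strapped into a saddle fixture that is fixed to the bench; its axis is 90 mm above the bench. Two pipe stubs stand on it 120 mm apart. Origin on the bench under its middle.
- mouth_upright (a point): The upright pipe stub (63.5 mm outside) welded on the silencer's top. This point is the centre of its rim, its z axis points outward along the pipe; the cap belongs to this pipe. Vertical, rim 190 mm above the bench.
- mouth_leaning (a point): The leaning pipe stub (63.5 mm outside) welded on the silencer's top. This point is the centre of its rim, its z axis points outward along the pipe; the cap belongs to this pipe. It leans 30 degrees from the vertical towards the robot's side (the silencer's -x), rim centre 187 mm above the bench.
- cap_upright: The upright black snap-in cap, flange 68 mm across; it only slides along its pipe and rocks up to 5 degrees (starts up to 3 crooked). Origin at the centre of the flange's underside, z outward. Outer face a dish: flat floor 60 mm across, 4 mm above the underside; raised rim round it up to 9 mm. Flange 10 mm off the pipe's rim at the start, flat on it when home.
- cap_leaning: The leaning black snap-in cap, flange 68 mm across; it only slides along its pipe and rocks up to 5 degrees (starts up to 3 crooked). Origin at the centre of the flange's underside, z outward. Outer face a dish: flat floor 60 mm across, 4 mm above the underside; raised rim round it up to 9 mm. Flange 10 mm off the pipe's rim at the start, flat on it when home.
- seat_upright (a joint): How far the upright cap has been pushed in: 0 = hand-started (flange 10 mm off the pipe's rim), 0.010 = fully home. It resists, up to about 17 N at 3 to 4 mm, then gives way, snaps home and stays; let go before that, it springs back to within about 1 mm of 0.
- seat_leaning (a joint): How far the leaning cap has been pushed in: 0 = hand-started (flange 10 mm off the pipe's rim), 0.010 = fully home. It resists, up to about 17 N at 3 to 4 mm, then gives way, snaps home and stays; let go before that, it springs back to within about 1 mm of 0.
- hammer: Ball-peen hammer with a wooden handle, 270 mm, lying on the bench. Leave it.
- band_clamp: Steel band clamp, a ring 92 mm across and 20 mm high with two lugs, lying in front of the silencer. Leave it.
- bracket: Steel U-shaped bracket with holes, 120 x 45 x 48 mm high, in front of the silencer. Leave it.
- spanner: Steel spanner, 190 mm, lying on the bench. Leave it.
- pipe_piece: Short open piece of steel pipe, 63.5 mm across, standing 85 mm high. Leave it.
Not all that is in view belongs to the job. Leave any brown or red look-alike of the driver alone.

How it is judged:
By the outcome, as a careful person would: the job done as asked, in the order asked, and still so for the second after the job is handed in, with the robot touching nothing.
It also fails if it takes over 58 s, if anything falls off the work surface, if the arm or the gripper's body presses on something with over 40 N, if the wrist force passes 120 N, or if a joint passes its speed limit or range.

## Working session

There is one attempt and no reset: what is moved stays moved. The work goes in short steps, Python scripts to look and compute and a tool call to move; the robot and the scene stay as the last step left them, time stands still between calls to the robot, and variables do not carry over. Pictures are saved under pics/ and viewed, at most 10 in all, crops included, and the job is handed in when it is done.

Besides the shell and the picture viewer there is one more tool, called after "Call:" as name(argument=value, ...) on one line, values as JSON. move_arm: Moves the arm, as the interface text tells. Its arguments: {"type":"object","properties":{"plan":{"type":"array","items":{"type":"number"}},"newtons":{"type":"number"}},"required":["plan"]}

```bash
mkdir -p pics
cat > h.py <<'E'
import numpy as np,cv2
from scipy.spatial.transform import Rotation as R
from plant import ctrl,cams,order
def shot(name,fn):
    s=ctrl.get_state(); c=cams.read_camera(name); cv2.imwrite('pics/'+fn,c['color'][:,:,::-1])
    if 'T_tool_cam' in c:
        T=np.eye(4);T[:3,:3]=R.from_quat(s['tcp_rot']).as_matrix();T[:3,3]=s['eef_pos'];T=T@np.array(c['T_tool_cam'])
    else:
        T=np.eye(4);o=np.array(c['orientation']);T[:3,:3]=o if o.shape==(3,3) else R.from_quat(o).as_matrix();T[:3,3]=c['origin']
    f=192/np.tan(np.radians(c['fov_y'])/2)
    np.savez('pics/'+fn+'.npz',T=T,f=f,cx=c['cx'],cy=c['cy'])
    return {k:v for k,v in c.items() if k!='color'}
def ray(fn,u,v):
    d=np.load('pics/'+fn+'.npz');T=d['T']
    r=T[:3,:3]@np.array([(u-d['cx'])/d['f'],-(v-d['cy'])/d['f'],-1]);return T[:3,3],r
def atz(fn,u,v,z):
    o,r=ray(fn,u,v);return (o+r*(z-o[2])/r[2]).round(4)
def tri(a,b):
    A=np.zeros((3,3));y=np.zeros(3)
    for o,r in (ray(*a),ray(*b)):
        r=r/np.linalg.norm(r);P=np.eye(3)-np.outer(r,r);A+=P;y+=P@o
    return np.linalg.solve(A,y).round(4)
def proj(fn,p):
    d=np.load('pics/'+fn+'.npz');T=d['T'];q=T[:3,:3].T@(np.array(p)-T[:3,3])
    return (d['cx']-d['f']*q[0]/q[2]).round(1),(d['cy']+d['f']*q[1]/q[2]).round(1)
E
python3 - <<'E'
from h import *
for n in ('scene','side','wrist'): print(shot(n,n+'0.png'))
a=[cv2.imread(f'pics/{n}0.png') for n in ('scene','side')]
b=cv2.imread('pics/wrist0.png')
cv2.imwrite('pics/all0.png',cv2.resize(np.vstack([np.hstack(a),np.hstack([b,b*0])]),(800,600)))
print(ctrl.get_state())
E
```

```text
{'fov_y': 42.415796421468244, 'cx': 263.89645758913514, 'cy': 199.14202741968626, 'origin': array([1.1974231 , 0.65019679, 1.28282459]), 'orientation': array([0.11875455, 0.2955356 , 0.88039137, 0.35137885])}
{'fov_y': 54.05620771952067, 'cx': 261.4323376023994, 'cy': 191.58371495283322, 'origin': array([ 0.4197962 , -0.68930937,  0.80536101]), 'orientation': array([ 0.40271603, -0.03813239, -0.11135503,  0.90772561])}
{'fov_y': 67.60583197581444, 'cx': 253.2570161949116, 'cy': 191.07101673916785, 'T_tool_cam': array([[ 2.59644381e-04,  9.60278496e-01,  2.79043262e-01,
         7.11783667e-02],
       [ 9.99999864e-01, -1.22973429e-04, -5.07289104e-04,
        -1.14625435e-03],
       [-4.52823912e-04,  2.79043356e-01, -9.60278397e-01,
        -1.42232601e-01],
       [ 0.00000000e+00,  0.00000000e+00,  0.00000000e+00,
         1.00000000e+00]])}
{'time': 0.15, 'qpos': array([-1.50010665e-01,  2.87013204e-01,  1.57784213e+00, -1.11857853e-05,
        1.27858044e+00, -1.50037106e-01]), 'dq': array([ 0.00170356, -0.00279205, -0.00301175, -0.00160626, -0.00034686,
       -0.00096566]), 'joint_efforts': array([ 7.91554030e-04, -4.06602967e+01, -2.93140125e+01, -8.94972595e-05,
        3.96185191e-03, -2.97825103e-06]), 'eef_pos': array([6.74493102e-01, 9.63090332e-05, 2.30230131e-01]), 'tcp_rot': array([ 7.07095990e-01,  7.07116972e-01, -5.51235041e-04, -7.38538615e-04]), 'contact_force': array([ 0.20881492, -0.54029294, -0.14260976]), 'wrist_torque': array([-0.00539526,  0.05786077, -0.02137878]), 'finger_force': 0.0, 'opening': 1.0047809736526712}
```

View pics/scene0.png

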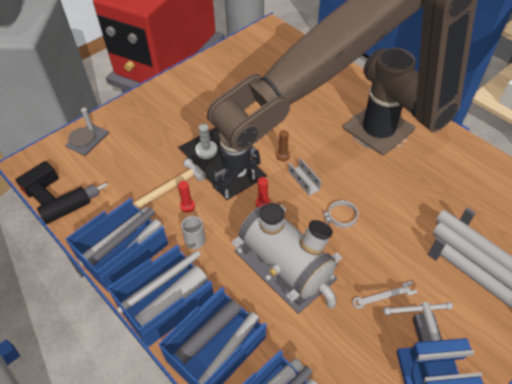

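View pics/side0.png

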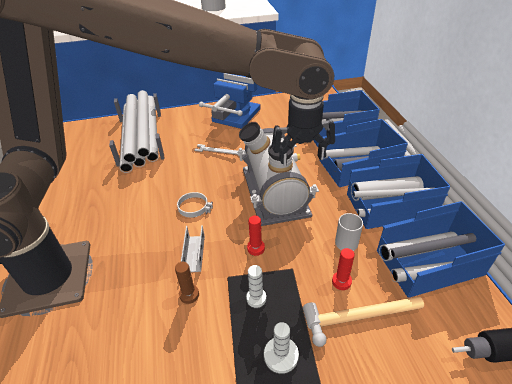

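The side view shows these candidates:
- White driver with the small disc at (256,288).
- White driver with the wide disc at (282,348).
- Brown look-alike at (186,282).
- Red look-alikes at (255,235) and (344,270).

By the description I choose (256,288), and will check it in a close crop, with the pipes alongside.

Run:
```python
from h import *
a=cv2.imread('pics/side0.png')
f=lambda x,y:cv2.resize(a[y:y+130,x:x+100],None,fx=4,fy=4,interpolation=cv2.INTER_CUBIC)
cv2.imwrite('pics/c1.png',np.hstack([f(220,250),f(230,110)]))
for p in [(256,301),(281,357)]: print(atz('side0.png',*p,.01))
for p in [(255,268),(282,325)]: print(atz('side0.png',*p,.12))
for p in [(272,215),(319,233)]: print(atz('scene0.png',*p,.195))
```

```text
[ 0.505  -0.2082  0.01  ]
[ 0.5266 -0.3513  0.01  ]
[ 0.5094 -0.194   0.12  ]
[ 0.5306 -0.3385  0.12  ]
[0.6497 0.1078 0.195 ]
[0.6005 0.2341 0.195 ]
```

View pics/c1.png

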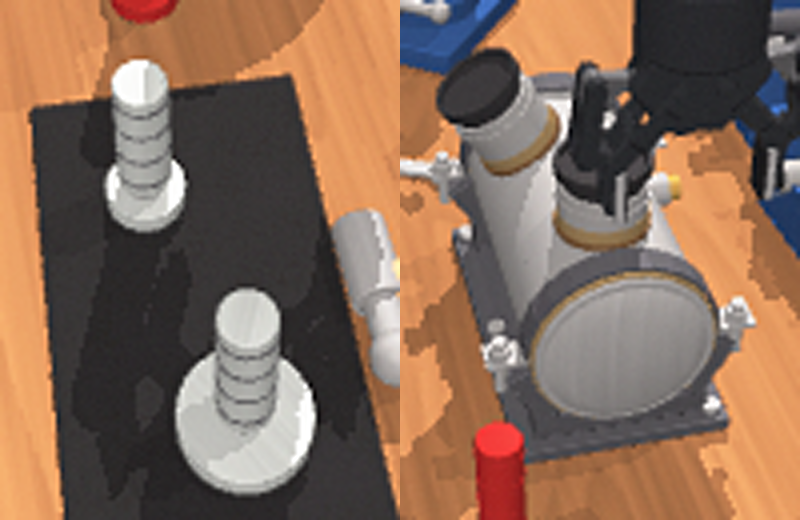

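The crop confirms the rear driver on the mat has the small disc, with its handle top at about (254.8,271.3). The front one is wide. The upright cap is in the nearer pipe and the leaning cap in the farther pipe. I'll move above the small driver.

Call:
move_arm(plan=[-28,-32,5,0,0,0,85,-28,-32,5,0,0,0,85,-28,-32,5,0,0,0,85,-28,-32,0,0,0,0,85,-28,-32,0,0,0,0,85,-28,-32,0,0,0,0,85,0,0,0,0,0,0,85], newtons=60)

```text
time: 0.85
eef_pos: [0.5043, -0.1949, 0.246]
tcp_rot: [0.709, 0.705, -0.001, -0.0]
contact_force: [1.2, 1.0, 0.0]
opening: 0.995
finger_force: 0.0
```

Run:
```python
from h import *
shot('wrist','w1.png');shot('scene','s1.png');shot('side','d1.png')
a=cv2.imread('pics/w1.png');b=cv2.imread('pics/s1.png')[165:315,210:360]
d=cv2.imread('pics/d1.png')[110:230,230:330]
c=np.zeros((600,800,3),np.uint8);c[:384,:512]=a;c[384:,:]=0
c[:288,512:752]=0
big=cv2.resize(b,(288,288),interpolation=cv2.INTER_CUBIC);c[:288,512:800]=big
c[296:600,512:766]=cv2.resize(d,(254,304),interpolation=cv2.INTER_CUBIC)
cv2.imwrite('pics/c2.png',c)
print(ctrl.get_state()['eef_pos'])
```

```text
[ 0.50702743 -0.19188069  0.24625123]
```

View pics/c2.png

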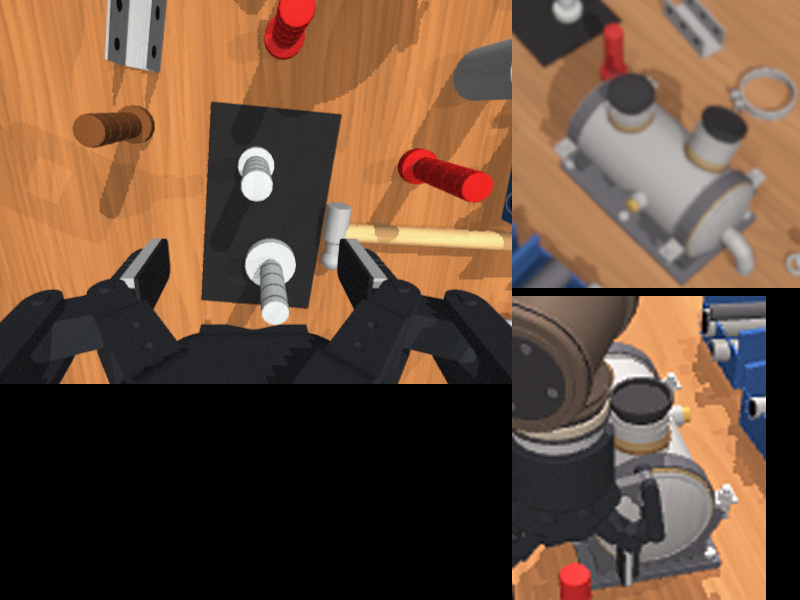

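Wrist picture: the small driver's top is at (257,185) and its disc at (256,163). The wide driver's top is at (275,312). I'll work out the positions.

Run:
```python
from h import *
print(atz('w1.png',257,185,.12),atz('w1.png',256,165,.018),atz('side0.png',254.7,271.2,.12),atz('side0.png',256.5,298.2,.018))
print('wide',atz('w1.png',275,312,.12))
print(ctrl.get_state()['eef_pos'])
# mat edges direction
m=[atz('w1.png',*p,.004) for p in [(210,102),(341,115),(203,298),(310,308)]];print(m)
# caps: s1 crop scale 288/150, offset 210,165; d1 crop scale 2.54, offset 230,110
up=('s1.png',210+(631-512)/1.92,165+95/1.92); upd=('d1.png',230+(641-512)/2.54,110+(402-296)/2.533)
le=('s1.png',210+(724-512)/1.92,165+127/1.92); led=('side0.png',230+(481-400)/4,110+88/4)
print('up',tri(up,upd),'lean',tri(le,led),up,upd,le,led)
for n,p in (('up',tri(up,upd)),('le',tri(le,led))):
  print(n,atz(*(up if n=='up' else le),.205),atz(*(upd if n=='up' else led),.205))
```

```text
[ 0.5068 -0.1957  0.12  ] [ 0.5066 -0.1959  0.018 ] [ 0.5068 -0.2022  0.12  ] [ 0.5069 -0.2061  0.018 ]
wide [ 0.5266 -0.3418  0.12  ]
[ 0.50702743 -0.19188069  0.24625123]
[array([ 0.4481, -0.1166,  0.004 ]), array([ 0.6169, -0.1335,  0.004 ]), array([ 0.4233, -0.4096,  0.004 ]), array([ 0.5918, -0.4288,  0.004 ])]
up [0.6507 0.1072 0.1971] lean [0.5928 0.2314 0.1921] ('s1.png', 271.9791666666667, 214.47916666666669) ('d1.png', 280.78740157480314, 151.8476115278326) ('s1.png', 320.4166666666667, 231.14583333333334) ('side0.png', 250.25, 132.0)
up [0.6536 0.1115 0.205 ] [0.6486 0.0962 0.205 ]
le [0.5991 0.2366 0.205 ] [0.5898 0.2113 0.205 ]
```

Call:
move_arm(plan=[0,-4,-40,0,0,0,85,0,0,-40,0,0,0,85,0,0,-40,0,0,0,85,0,0,-35,0,0,0,60,0,0,-20,0,0,0,50,0,0,0,0,0,0,30,0,0,0,0,0,0,20,0,0,0,0,0,0,15,0,0,0,0,0,0,15,0,0,0,0,0,0,15], newtons=90)

```text
time: 2.0
eef_pos: [0.5075, -0.1961, 0.0723]
tcp_rot: [0.707, 0.707, 0.0, 0.001]
contact_force: [0.6, -0.1, -2.3]
opening: 0.357
finger_force: 89.0
```

Call:
move_arm(plan=[0,0,30,0,0,0,15,0,0,48,0,0,0,15,0,0,48,0,0,0,15,0,0,40,0,0,0,15,14,33,14,0,0,0,15,14,33,14,0,0,0,15,14,33,14,0,0,0,15,14,33,14,0,0,0,15,14,33,14,0,0,0,15,14,33,14,0,0,0,15,14,33,14,0,0,0,15,14,33,4,0,0,0,15])

```text
time: 3.2
eef_pos: [0.6198, 0.0694, 0.3421]
tcp_rot: [0.707, 0.707, 0.001, 0.002]
contact_force: [-0.1, -0.1, -3.6]
opening: 0.354
finger_force: 89.6
```

Call:
move_arm(plan=[0,0,0,0,0,0,15,0,0,0,0,0,0,15])

```text
time: 3.4
eef_pos: [0.6188, 0.0686, 0.3392]
tcp_rot: [0.707, 0.708, -0.0, 0.0]
contact_force: [-1.3, -0.2, -3.2]
opening: 0.353
finger_force: 89.9
```

Run:
```python
from h import *
shot('wrist','w2.png');s=ctrl.get_state();print(s['eef_pos'],s['tcp_rot'],s['contact_force'],s['wrist_torque'],s['opening'])
cv2.imwrite('pics/c3.png',cv2.resize(cv2.imread('pics/w2.png'),(800,600),interpolation=cv2.INTER_CUBIC))
```

```text
[0.61857524 0.06784139 0.33894197] [ 7.06992474e-01  7.07220876e-01 -5.06584757e-04 -1.29823907e-04] [ 0.20235662 -0.40107212 -2.30002809] [ 0.02365046  0.00714421 -0.00441672] 0.35270198777196693
```

View pics/c3.png

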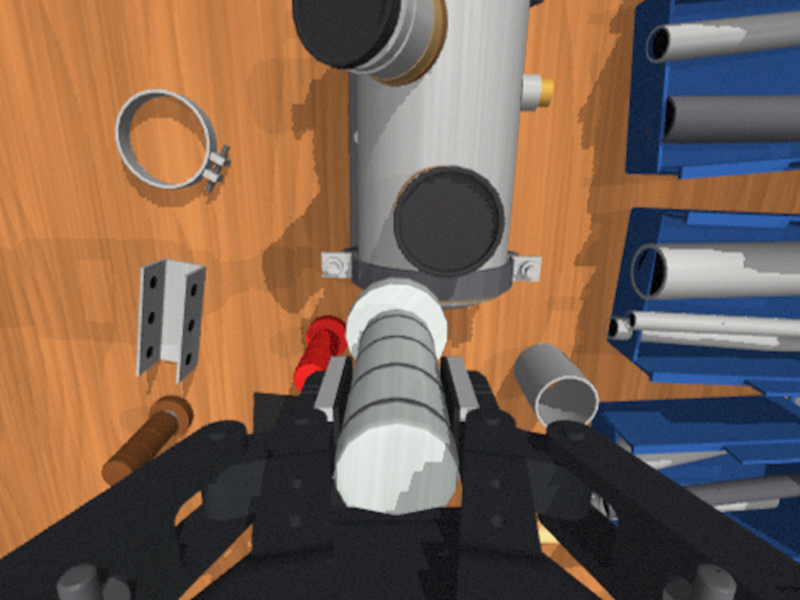

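The upright cap's outline is centred at about (449,220) in the enlarged picture, and the driver's disc at about (397,330). The leaning cap is cut off at the top left.

Run:
```python
from h import *
k=512/800
for z in (.204,.209): print('up',atz('w2.png',449*k,220*k,z))
for p in [(394,220),(504,220),(449,166),(449,274)]: print(atz('w2.png',p[0]*k,p[1]*k,.207))
p=ctrl.get_state()['eef_pos'];ax=p-[0,0,.0683]
for h in (0,.014): 
  c=ax+[0,0,h]; print('disc',h,[np.round(np.array(proj('w2.png',c+np.array(d)))/k) for d in ([.024,0,0],[-.024,0,0],[0,.024,0],[0,-.024,0])])
for q in [(336,265),(527,267)]: print('foot',atz('w2.png',q[0]*k,q[1]*k,.03))
```

```text
up [0.6503 0.1094 0.204 ]
up [0.6497 0.1099 0.209 ]
[0.6166 0.1096 0.207 ]
[0.6834 0.1098 0.207 ]
[0.6489 0.1411 0.207 ]
[0.6512 0.0761 0.207 ]
disc 0 [array([446., 319.]), array([349., 319.]), array([398., 272.]), array([397., 364.])]
disc 0.014 [array([449., 329.]), array([346., 329.]), array([398., 279.]), array([397., 376.])]
foot [0.5565 0.0442 0.03  ]
foot [0.7528 0.0425 0.03  ]
```

Call:
move_arm(plan=[16,21,0,0,0,0,15,15,21,0,0,0,0,15,0,0,-25,0,0,0,15,0,0,-25,0,0,0,15,0,0,-10,0,0,0,15,0,0,0,0,0,0,15], newtons=110)

```text
time: 4.05
eef_pos: [0.6486, 0.1089, 0.2764]
tcp_rot: [0.708, 0.707, -0.002, -0.002]
contact_force: [0.4, -0.8, -2.4]
opening: 0.348
finger_force: 109.3
```

Run:
```python
from h import *
shot('wrist','w3.png');shot('side','d3.png');shot('scene','s3.png');s=ctrl.get_state();print(s['eef_pos'],s['contact_force'])
a=cv2.resize(cv2.imread('pics/w3.png'),(560,420),interpolation=cv2.INTER_CUBIC)
b=cv2.resize(cv2.imread('pics/d3.png')[120:200,240:320],(240,240),interpolation=cv2.INTER_CUBIC)
d=cv2.resize(cv2.imread('pics/s3.png')[185:265,250:330],(240,240),interpolation=cv2.INTER_CUBIC)
c=np.zeros((480,800,3),np.uint8);c[:420,:560]=a;c[:240,560:]=b;c[240:,560:]=d
cv2.imwrite('pics/c4.png',c)
```

```text
[0.65061405 0.10944033 0.28122657] [-0.2395342  -0.40486987 -1.8283141 ]
```

View pics/c4.png

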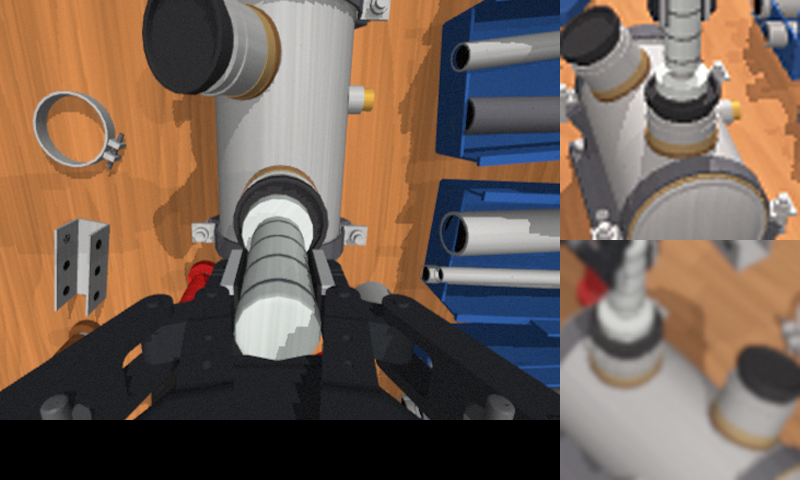

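The disc is centred inside the upright cap's dish, at about (278,220). Now I press.

Call:
move_arm(plan=[0,0,-4,0,0,0,15,0,0,-3,0,0,0,15,0,0,-2,0,0,0,15,0,0,-2,0,0,0,15,0,0,0,0,0,0,15])

```text
time: 4.7
eef_pos: [0.6501, 0.1101, 0.2694]
tcp_rot: [0.707, 0.707, 0.0, 0.0]
contact_force: [-1.4, 0.2, 0.7]
opening: 0.351
finger_force: 109.2
```

Run:
```python
from h import *
for i in range(3):
  s=ctrl.get_state();print(s['eef_pos'],s['contact_force'],s['wrist_torque']);cams.read_camera('side')
```

```text
[0.65011301 0.11006625 0.26944648] [-1.3612375   0.22180363  0.72196622] [-0.09195358  0.26412083  0.0088334 ]
[0.65012481 0.11005037 0.26943427] [-1.69499798  0.22047062  1.79257999] [0.00105781 0.3331721  0.03042275]
[0.65012126 0.11012416 0.26941854] [-1.37693789 -1.06317879  1.7377263 ] [-0.04044467  0.36279192 -0.00724397]
```

Call:
move_arm(plan=[0,0,-2,0,0,0,15,0,0,-2,0,0,0,15,0,0,0,0,0,0,15])

```text
time: 5.15
eef_pos: [0.6503, 0.1101, 0.268]
tcp_rot: [0.707, 0.707, 0.001, 0.001]
contact_force: [-4.6, -0.3, 10.2]
opening: 0.347
finger_force: 110.2
```

Call:
move_arm(plan=[0,0,-2,0,0,0,15,0,0,-2,0,0,0,15,0,0,0,0,0,0,15])

```text
time: 5.45
eef_pos: [0.6503, 0.1101, 0.2663]
tcp_rot: [0.707, 0.707, 0.001, 0.001]
contact_force: [-6.9, 0.4, 13.9]
opening: 0.354
finger_force: 110.9
```

Call:
move_arm(plan=[0,0,-2,0,0,0,15,0,0,-2,0,0,0,15,0,0,0,0,0,0,15])

```text
time: 5.75
eef_pos: [0.6509, 0.1101, 0.2599]
tcp_rot: [0.707, 0.707, 0.002, 0.001]
contact_force: [-3.1, -0.8, 9.7]
opening: 0.35
finger_force: 110.9
```

Run:
```python
from h import *
s=ctrl.get_state();print(s['eef_pos'],s['tcp_rot'],s['contact_force'],s['wrist_torque'])
shot('wrist','w4.png')
cv2.imwrite('pics/c5.png',cv2.resize(cv2.imread('pics/w4.png')[0:288,100:484],(800,600),interpolation=cv2.INTER_CUBIC))
```

```text
[0.65092806 0.11014535 0.25986762] [0.70707104 0.70713925 0.00158195 0.00145745] [-3.05530865 -0.82850199  9.69983524] [-0.05515187  0.70959199 -0.01606291]
```

Call:
move_arm(plan=[0,0,-2,0,0,0,15,0,0,-2,0,0,0,15,0,0,0,0,0,0,15])

```text
time: 6.1
eef_pos: [0.651, 0.1102, 0.2597]
tcp_rot: [0.707, 0.707, 0.002, 0.002]
contact_force: [-6.4, -0.3, 19.9]
opening: 0.35
finger_force: 111.4
```

Call:
move_arm(plan=[0,0,6,0,0,0,15,0,0,15,0,0,0,15,0,0,25,0,0,0,15,0,0,30,0,0,0,15,-15,-10,20,0,0,0,15,-15,-10,0,0,0,0,15,-15,10,0,0,0,0,15,0,20,0,0,0,0,15,0,0,0,0,0,0,15])

```text
time: 7.0
eef_pos: [0.6044, 0.1216, 0.347]
tcp_rot: [0.706, 0.708, -0.0, -0.001]
contact_force: [-0.2, -0.9, -2.7]
opening: 0.349
finger_force: 109.6
```

Run:
```python
from h import *
s=ctrl.get_state();print(s['eef_pos'],s['tcp_rot'],s['contact_force'],s['wrist_torque'])
shot('wrist','w5.png');shot('side','d5.png');shot('scene','s5.png')
a=cv2.resize(cv2.imread('pics/w5.png')[0:340,100:484],None,fx=1.4,fy=1.4,interpolation=cv2.INTER_CUBIC)
b=cv2.resize(cv2.imread('pics/d5.png')[120:200,235:315],(262,262),interpolation=cv2.INTER_CUBIC)
d=cv2.resize(cv2.imread('pics/s5.png')[185:265,260:340],(262,262),interpolation=cv2.INTER_CUBIC)
c=np.zeros((524,800,3),np.uint8);c[:a.shape[0],:a.shape[1]]=a;c[:262,538:]=b;c[262:,538:]=d
cv2.imwrite('pics/c6.png',c);print(a.shape)
```

```text
[0.60437592 0.12160662 0.34701986] [ 7.06494212e-01  7.07718082e-01 -1.70343136e-04 -1.00797800e-03] [-0.17834449 -0.91257345 -2.70205294] [ 0.02825305 -0.01078304  0.0743482 ]
(476, 538, 3)
```

View pics/c6.png

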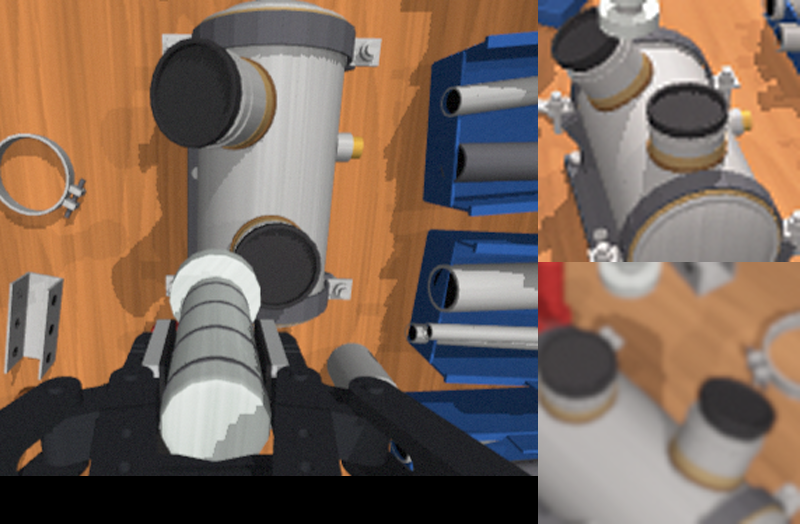

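The upright cap is flush, and the extra 10 N moved it under 0.2 mm. In this picture the leaning cap's outline is centred at about (196,93), and the foot bolts are at (366,52) and (341,289). Next: the silencer yaw and the leaning axis.

Run:
```python
from h import *
g=lambda x,y:(100+x/1.4,y/1.4)
P=lambda x,y,z:atz('w5.png',*g(x,y),z)
U=P(280,266,.198);print('upright',U)
L=P(196,93,.1996);d=(L-[.650,.1097,0]);print('lean',L,d[:2],np.hypot(*d[:2]),'yaw',np.degrees(np.arctan2(-d[0],d[1])-np.arctan2(.063,.12)))
a,b=P(366,52,.03),P(341,289,.03);print('bolts',a,b,np.degrees(np.arctan2(*(a-b)[:2])))
for psi in (0,-3,-5):
  Rm=R.from_euler('z',psi,degrees=True)
  m=np.array([.650,.1097,0])+Rm.apply([-.056,.12,.187]);ax=Rm.apply([-.5,0,np.cos(np.pi/6)])
  u=Rm.apply([0,1,0]);w=np.cross(ax,u)
  print(psi,m.round(4),[np.round(((np.array(proj('w5.png',m+ax*.019+.034*(np.cos(t)*u+np.sin(t)*w)))-[100,0])*1.4)) for t in np.arange(4)*np.pi/2])
```

```text
upright [0.6525 0.1096 0.198 ]
lean [0.5905 0.23   0.1996] [-0.0595  0.1203] 0.13421005923551335 yaw -1.382619056718526
bolts [0.7587 0.2913 0.03  ] [0.756 0.033 0.03 ] 0.5988887754711713
0 [0.594  0.2297 0.187 ] [array([186.,  35.]), array([146.,  96.]), array([187., 147.]), array([232.,  89.])]
-3 [0.6004 0.2325 0.187 ] [array([198.,  29.]), array([155.,  89.]), array([194., 142.]), array([243.,  86.])]
-5 [0.6047 0.2341 0.187 ] [array([207.,  26.]), array([161.,  84.]), array([199., 138.]), array([250.,  84.])]
```

Call:
move_arm(plan=[-13,18.5,0,-0.13,-5,0,15,-13,18.5,0,-0.13,-5,0,15,-13,18.5,-8,-0.13,-5,0,15,-13,18.5,-10,-0.13,-5,0,15,-13,18.5,-10,-0.13,-5,0,15,-13,18.5,-10,-0.13,-5,0,15,0,0,0,0,0,0,15,0,0,0,0,0,0,15])

```text
time: 7.95
eef_pos: [0.5263, 0.2309, 0.3093]
tcp_rot: [0.683, 0.684, 0.177, 0.187]
contact_force: [0.2, -0.3, -2.6]
opening: 0.354
finger_force: 110.1
```

```bash
cat > st.py <<'E'
from h import *
s=ctrl.get_state();cams.read_camera('side');s=ctrl.get_state()
F=np.array([.590,.2308,.199]);ax=R.from_euler('z',-1.5,degrees=True).apply([-.5,0,np.cos(np.pi/6)])
p=s['eef_pos'];z=-R.from_quat(s['tcp_rot']).as_matrix()[:,2]
d=p-F;h=d@ax
print('p',p.round(4),'tool',z.round(3),'ax',ax.round(3),'face height mm',(h-.068)*1e3,'TCP off axis mm',((d-h*ax)*1e3).round(1),'face off',((d-.068*z-((d-.068*z)@ax)*ax)*1e3).round(1))
print('angle',np.degrees(np.arccos(z@ax)),'rotvec',np.degrees(np.cross(z,ax)).round(2),'F axial',s['contact_force']@ax,s['contact_force'].round(1),s['wrist_torque'].round(2))
E
python3 st.py
python3 - <<'E'
from h import *
shot('wrist','w6.png');shot('side','d6.png');shot('scene','s6.png')
a=cv2.resize(cv2.imread('pics/w6.png')[0:340,100:484],None,fx=1.4,fy=1.4,interpolation=cv2.INTER_CUBIC)
b=cv2.resize(cv2.imread('pics/d6.png')[90:170,215:295],(262,262),interpolation=cv2.INTER_CUBIC)
d=cv2.resize(cv2.imread('pics/s6.png')[185:265,270:350],(262,262),interpolation=cv2.INTER_CUBIC)
c=np.zeros((524,800,3),np.uint8);c[:a.shape[0],:a.shape[1]]=a;c[:262,538:]=b;c[262:,538:]=d
cv2.imwrite('pics/c7.png',c)
E
```

```text
p [0.5274 0.2306 0.3107] tool [-0.5    0.013  0.866] ax [-0.5    0.013  0.866] face height mm 59.99695858904291 TCP off axis mm [ 1.4 -1.8  0.8] face off [ 1.4 -1.9  0.8]
angle 0.0224426601274094 rotvec [0.02 0.   0.01] F axial -1.9089943493521888 [ 0.1 -0.3 -2.1] [-0.03  0.42  0.  ]
```

View pics/c7.png

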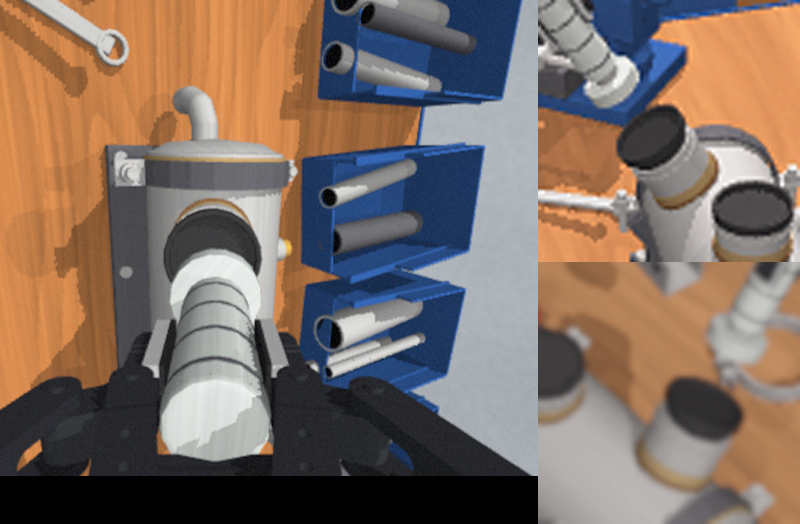

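Seen along the pipe, the leaning cap's outline spans x 163–262 with its top edge at y 208, so its centre is about (212.5,257). The disc is centred at x 215. The driver looks parallel to the pipe in the side view.

Run:
```python
from h import *
F=np.array([.590,.2308,.199]);ax=R.from_euler('z',-1.5,degrees=True).apply([-.5,0,np.cos(np.pi/6)])
o,r=ray('w6.png',100+212.5/1.4,257/1.4)
q=F+.004*ax;c=o+r*((q-o)@ax)/(r@ax);print(c-q)
p=np.array([.5274,.2306,.3107]);print('disc top center pix',(np.array(proj('w6.png',p-.054*ax))-[100,0])*1.4)
k=lambda v:(np.array(proj('w6.png',v))-[100,0])*1.4
for t in range(4):print(k(q+.034*(R.from_rotvec(ax*t*np.pi/2).apply([0.026,.9995,0]))))
```

```text
[-0.00072455 -0.00073852 -0.00040701]
disc top center pix [216.58 293.3 ]
[215.04 206.36]
[164.22 254.8 ]
[212.52 302.26]
[263.2  257.18]
```

Call:
move_arm(plan=[10,1,-20,0,0,0,15,10,0,-17,0,0,0,15,4,0,-7,0,0,0,15,2,0,-4,0,0,0,15,0,0,0,0,0,0,15,0,0,0,0,0,0,15])

```text
time: 8.75
eef_pos: [0.5535, 0.2321, 0.2635]
tcp_rot: [0.683, 0.683, 0.179, 0.188]
contact_force: [-0.1, 0.3, -2.2]
opening: 0.348
finger_force: 110.2
```

```bash
python3 st.py
```

```text
p [0.5534 0.2321 0.2636] tool [-0.502  0.013  0.865] ax [-0.5    0.013  0.866] face height mm 6.294320195425154 TCP off axis mm [0.5 0.4 0.3] face off [0.6 0.4 0.4]
angle 0.11435502817752209 rotvec [-0.02  0.11 -0.02] F axial -2.588107043548332 [ 0.4  0.3 -2.7] [-0.    0.46  0.04]
```

Centred and square. I press along the axis.

Call:
move_arm(plan=[2,0,-3.46,0,0,0,15,1.5,0,-2.6,0,0,0,15,1,0,-1.73,0,0,0,15,0,0,0,0,0,0,15])

```text
time: 9.2
eef_pos: [0.5576, 0.2323, 0.2555]
tcp_rot: [0.683, 0.683, 0.179, 0.188]
contact_force: [-4.4, -0.2, 1.8]
opening: 0.351
finger_force: 111.0
```

```bash
python3 st.py
```

```text
p [0.5576 0.2322 0.2555] tool [-0.501  0.013  0.866] ax [-0.5    0.013  0.866] face height mm -2.82092133972571 TCP off axis mm [0.1 0.6 0.1] face off [0.2 0.6 0.1]
angle 0.055969753051838225 rotvec [-0.02  0.05 -0.01] F axial 4.888229995273038 [-5.  -0.1  2.8] [-0.05  0.81 -0.03]
```

Call:
move_arm(plan=[1,0,-1.73,0,0,0,15,1,0,-1.73,0,0,0,15,1,0,-1.73,0,0,0,15,0,0,0,0,0,0,15])

```text
time: 9.65
eef_pos: [0.5605, 0.2323, 0.2502]
tcp_rot: [0.683, 0.683, 0.179, 0.188]
contact_force: [0.6, 0.6, -2.9]
opening: 0.351
finger_force: 110.1
```

```bash
python3 st.py
```

```text
p [0.5605 0.2322 0.2494] tool [-0.501  0.013  0.866] ax [-0.5    0.013  0.866] face height mm -9.575816696336025 TCP off axis mm [-0.3  0.6 -0.2] face off [-0.3  0.6 -0.2]
angle 0.053613902302307795 rotvec [-0.02  0.05 -0.01] F axial -2.1001958876045426 [ 0.2 -0.2 -2.3] [-0.02  0.53  0.02]
```

Call:
move_arm(plan=[1,0,-1.73,0,0,0,15,1,0,-1.73,0,0,0,15,0,0,0,0,0,0,15])

```text
time: 10.0
eef_pos: [0.5618, 0.2321, 0.2474]
tcp_rot: [0.683, 0.683, 0.177, 0.187]
contact_force: [-12.0, -1.3, 8.6]
opening: 0.351
finger_force: 112.3
```

```bash
python3 st.py
```

```text
p [0.5618 0.2321 0.2474] tool [-0.498  0.014  0.867] ax [-0.5    0.013  0.866] face height mm -11.96000321970845 TCP off axis mm [-0.2  0.6 -0.1] face off [-0.3  0.6 -0.2]
angle 0.09423919949474642 rotvec [ 0.03 -0.09  0.02] F axial 12.880115612927806 [-12.5  -1.4   7.7] [-0.2   1.56 -0.11]
```

Call:
move_arm(plan=[1,0,-1.73,0,0,0,15,1,0,-1.73,0,0,0,15,0,0,0,0,0,0,15])

```text
time: 10.35
eef_pos: [0.5624, 0.2323, 0.2473]
tcp_rot: [0.684, 0.683, 0.176, 0.187]
contact_force: [-31.0, -3.4, 24.9]
opening: 0.351
finger_force: 114.5
```

```bash
python3 st.py
```

```text
p [0.5624 0.2323 0.2473] tool [-0.496  0.015  0.868] ax [-0.5    0.013  0.866] face height mm -12.33496016504513 TCP off axis mm [0.2 0.8 0.1] face off [-0.   0.7 -0. ]
angle 0.24623611728783304 rotvec [ 0.08 -0.23  0.05] F axial 37.61802773082302 [-30.9  -3.   25.6] [-0.64  3.28 -0.39]
```

Call:
move_arm(plan=[-4,0,7,0,0,0,15,-12,0,20,0,0,0,15,-12,0,20,0,0,0,15,-8,0,14,0,0,0,15,0,-20,8,0.13,5,0,15,0,-30,5,0.13,5,0,15,0,-30,5,0.13,5,0,15,0,-30,5,0.13,5,0,15,0,-30,0,0.13,5,0,15,0,-30,0,0.13,5,0,15,0,-30,0,0,0,0,15,0,-30,0,0,0,0,15])

```text
time: 11.6
eef_pos: [0.5293, 0.0001, 0.3251]
tcp_rot: [0.707, 0.707, -0.0, 0.0]
contact_force: [-0.2, 1.1, -2.6]
opening: 0.352
finger_force: 110.0
```

Call:
move_arm(plan=[-5,-40,0,0,0,0,15,-5,-40,0,0,0,0,15,-5,-40,0,0,0,0,15,-3,-40,-20,0,0,0,15,0,-38,-30,0,0,0,15,0,0,-30,0,0,0,15,0,0,0,0,0,0,15,0,0,0,0,0,0,15])

```text
time: 12.4
eef_pos: [0.5104, -0.196, 0.2457]
tcp_rot: [0.707, 0.707, -0.0, -0.001]
contact_force: [0.3, -0.9, -3.4]
opening: 0.352
finger_force: 109.8
```

Run:
```python
from h import *
shot('wrist','w8.png');shot('side','d8.png');shot('scene','s8.png')
s=ctrl.get_state();print(s['eef_pos'],s['tcp_rot'],s['wrist_torque'])
a=cv2.resize(cv2.imread('pics/w8.png')[0:340,100:484],None,fx=1.4,fy=1.4,interpolation=cv2.INTER_CUBIC)
b=cv2.resize(cv2.imread('pics/d8.png')[110:200,230:320],(262,262),interpolation=cv2.INTER_CUBIC)
d=cv2.resize(cv2.imread('pics/d8.png')[230:350,200:320],(262,262),interpolation=cv2.INTER_CUBIC)
c=np.zeros((524,800,3),np.uint8);c[:a.shape[0],:a.shape[1]]=a;c[:262,538:]=b;c[262:,538:]=d
cv2.imwrite('pics/c8.png',c)
```

```text
[ 0.51178666 -0.19596642  0.24889115] [7.06657687e-01 7.07551906e-01 4.97796147e-04 2.22840154e-03] [ 0.01397686 -0.01104805  0.01835947]
```

View pics/c8.png

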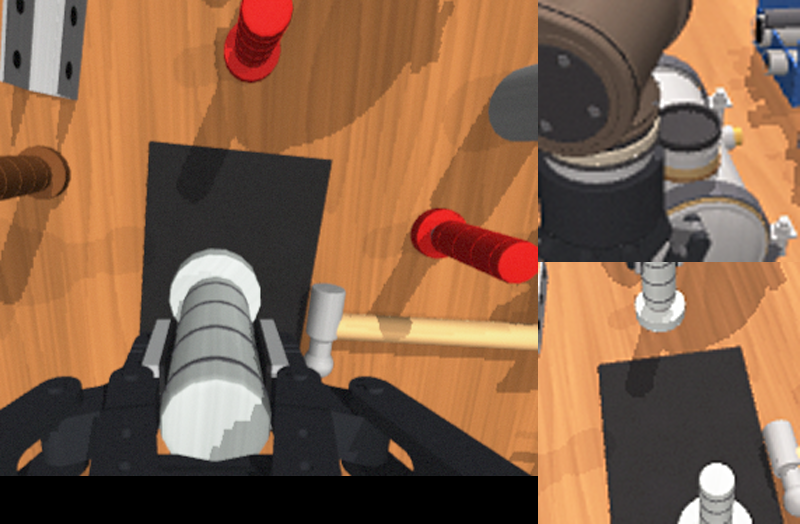

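The driver is still straight in the grip and over its old spot, with the mat clear beneath. I lower it.

Call:
move_arm(plan=[-2,0,-40,0,0,0,15,-2,0,-40,0,0,0,15,0,0,-40,0,0,0,15,0,0,-30,0,0,0,15,0,0,-15,0,0,0,15,0,0,-4,0,0,0,15,0,0,-2,0,0,0,15,0,0,0,0,0,0,15])

```text
time: 13.35
eef_pos: [0.508, -0.1967, 0.0776]
tcp_rot: [0.707, 0.707, 0.0, 0.002]
contact_force: [0.5, 1.0, -2.8]
opening: 0.35
finger_force: 110.1
```

Call:
move_arm(plan=[0,0,-2,0,0,0,15,0,0,-1,0,0,0,15,0,0,0,0,0,0,15])

```text
time: 13.65
eef_pos: [0.5067, -0.1961, 0.0729]
tcp_rot: [0.707, 0.707, 0.0, 0.0]
contact_force: [-0.2, 0.3, -2.9]
opening: 0.35
finger_force: 110.1
```

Call:
move_arm(plan=[0,0,-1,0,0,0,15,0,0,-1,0,0,0,15,0,0,0,0,0,0,15])

```text
time: 13.95
eef_pos: [0.5067, -0.1962, 0.071]
tcp_rot: [0.707, 0.707, -0.0, 0.0]
contact_force: [-0.6, 0.8, 1.2]
opening: 0.35
finger_force: 111.0
```

Call:
move_arm(plan=[0,0,0,0,0,0,33,0,0,0,0,0,0,38,0,0,0,0,0,0,55,0,0,0,0,0,0,85,0,0,0,0,0,0,85,0,0,20,0,0,0,85,0,0,40,0,0,0,85,0,0,45,0,0,0,85,0,0,45,0,0,0,85,-10,30,30,0,0,0,85,-10,30,0,0,0,0,85,0,0,0,0,0,0,85], newtons=20)

```text
time: 15.15
eef_pos: [0.4862, -0.1337, 0.252]
tcp_rot: [0.706, 0.708, 0.001, 0.001]
contact_force: [0.1, -0.6, 0.1]
opening: 0.995
finger_force: 0.0
```

Run:
```python
from h import *
shot('wrist','w9.png');shot('side','d9.png');shot('scene','s9.png')
s=ctrl.get_state();print(s['eef_pos'],s['contact_force'])
a=cv2.imread('pics/d9.png')[110:370,170:350];a=cv2.resize(a,None,fx=2.2,fy=2.2,interpolation=cv2.INTER_CUBIC)
b=cv2.resize(cv2.imread('pics/s9.png')[185:265,250:340],None,fx=4.4,fy=4.4,interpolation=cv2.INTER_CUBIC)
w=cv2.resize(cv2.imread('pics/w9.png'),(280,210))
c=np.zeros((572,800,3),np.uint8);c[:a.shape[0],:a.shape[1]]=a;c[:b.shape[0],400:400+b.shape[1]]=b[:,:400];c[360:570,400:680]=w
cv2.imwrite('pics/c9.png',c)
```

```text
[ 0.48635944 -0.13608059  0.24997375] [-0.39982276 -0.37711993 -0.54145774]
```

View pics/c9.png

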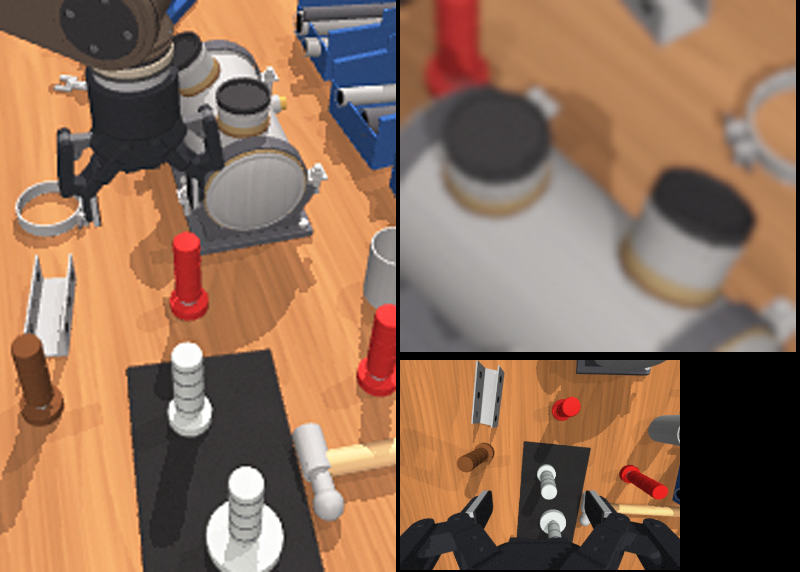

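The small driver stands upright on the mat at about (188,390). Both caps sit flush, at (497,135) and (700,205) in the scene crop. The other items are where they were, so I hand in.

```bash
python3 -c "
from plant import order
print(order.sign_off())"
```

```text
the job is handed in; nothing more can be done
None
```

I pressed both caps home with the smaller driver and stood it back upright on the mat; each cap reached a hard stop and looks flush, and the job was handed in at about 15 s on the robot's clock.

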